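Hang the dipper on the open crock

TASK

Get the crock ready for use: lift off its wooden lid and set it down gently, knob up and flat on the worktop. Then hang the metal dipper by its own hook over the crock's rim, upright with its cup inside the crock, and let go of it there without dropping it. Leave the crock and the other things where they stand.

Things in the scene. Friction and masses are not known exactly. Their poses are not given: they have to be found in the camera images.
- crock: Round white stoneware crock, loose but heavy (2 kg). Outside diameter 144 mm, 130 mm tall, open mouth, upright wall 7 mm thick (rim from radius 65 to 72 mm, its top at z = 130 mm), inner floor at z = 8 mm. Origin: centre of the underside; z up. The dipper may hang anywhere round the rim.
- crock_lid: Dark wooden lid, 0.14 to 0.28 kg, loose on the crock: disc 150 mm across, 10 mm thick, edge on the rim; below it a plug 120 mm across, 8 mm deep (3 to 7 mm play in the mouth); on top a round knob 32 mm across on a thin neck. Origin: centre of the plug's underside, z up. Disc top at z = 18, knob from 24 to 54 mm. On the worktop it rests on its plug, origin at z = 0.
- dipper: Steel dipper, 0.11 to 0.22 kg, standing on its round cup (60 mm across, 50 mm tall). Origin: centre of the cup's underside; z up. A flat strap 18 mm wide rises at the cup's -x side (x = -30.5 to -35.5 mm). At its top an upright wooden grip, z = 111 to 171 mm, 14 mm thick in x, 24 mm wide in y; just below it a square hook leaves to -x and bends down (see point hook).
- hook (a point): Top of the gap in the dipper's hook, midway between strap and hook leg; dipper frame (-44.5, 0, 105) mm, axes the dipper's. The gap is 18 mm clear in x, hook 18 mm wide in y, leg at dipper x = -53.5 to -58.5 mm, open downward, its flared end at z = 71 mm. This point lies on top of the crock's rim when the dipper hangs.
- grip (a point): Centre of the dipper's wooden grip (dipper frame -33, 0, 141 mm); its axes are the dipper's.
- lid_spot (a point): Point on the worktop (z = 0), always the same: the middle of a clear patch wide enough for the lid; the lid may also be laid elsewhere. A shelf board hangs over the back, its underside 0.45 m above the worktop, its front edge running from a post at (0.49, 0.49) m to (0.74, -0.42) m: keep the wrist in front of it on every path. The worktop's front edge is at x < 0.36 m for y > -0.15 m.
- tuna_tin: Bystander: a low round metal tin, 86 mm across, 40 mm tall, loose. Origin: centre of the underside.
- mustard_jar: Bystander: a round glass jar with a flat lid, 62 mm across, 100 mm tall, loose. Origin: centre of the underside.
- tea_caddy: Bystander: a small square caddy with a knobbed wooden lid, 67 x 67 x 85 mm, loose. Origin: centre of the underside.
- spice_3: Bystander: a slim round spice jar, 44 mm across, 106 mm tall, loose. Origin: centre of the underside.

How it is judged:
By the outcome, as a careful person would: the job done as asked, in the order asked, and still so for the second after the job is handed in, with the robot touching nothing.
It also fails if it takes over 72 s, if anything falls off the work surface, if the arm or the gripper's body presses on something with over 40 N, if the wrist force passes 120 N, or if a joint passes its speed limit or range.

ROBOT

A 6-joint arm with a two-finger parallel gripper is mounted at the origin on a cart in front of the work surface, level with it; the furniture and walls round the work are solid. World frame = base frame: x ahead of the robot, y to its left, z up, the work surface at z = 0. Lengths are in m, angles in degrees, forces in N, time in s.
With the tool pointing down it reaches from about 0.35 to 0.875 m from the base axis. Payload 4.2 kg.
Tool frame: the origin (TCP) lies between the finger pads; the fingertips stand 14 mm ahead of it and the grasp point (between the pads) lies 5 mm behind it; z points along the fingers, y is the line along which they close (so a half turn about z gives the same grasp; the last joint's range is limited). The gripper opens to 87 mm and grips with 3 to 60 N. Pads are 19 mm wide; open, the fingers measure 117 mm over their backs; the gripper's body (75 mm by 190 mm) begins 51 mm behind the grasp point.
Start: joints at [89.76, 22.042, 0.453, 0, -68.411, -14.817], TCP at [0.162, 0.604, 0.237] pointing down, gripper open.
Joint ranges: [-179.83, 179.83], [-69.29, 118.12], [-61.27, 80.66], [-181.25, 117.63], [-171.15, -9.14], [-177.46, 177.46]. Speed limits (degrees/s): [159.86, 159.86, 180, 180, 180, 180].

INTERFACE

Orientations are given as a 3x3 rotation matrix whose columns are the frame's x, y, z axes.
In Python, from station import * gives the robot as it stands. The module is installed in compiled form; this text tells all that it offers.
- The arm moves only by the tool play_rows, never from a script. Its argument "steps" is a list of rows, each an object of numbers: "ax", "ay", "az": the turn, a rotation vector about the tool's x, y, z in degrees; "dx", "dy", "dz": the shift along the tool's x, y, z in mm; "claw": the finger opening in mm, from 0 to 87. A call has 1 to 20 rows; each row shifts and turns the commanded pose from where the row before left it, along the tool's axes as they then stand; what a row does not reach is not made up. A row lasts 1/10 s, in which the tool goes at most 50 mm and 8.59 degrees, less where a joint would pass 70% of its speed; a pose out of reach is approached as far as the arm can. A call with a gripper value outside its range is refused whole. The fingers move at their own pace and stop on an object; the grip force is fixed at half the most. Time passes only in rows, so rows that do not move let the fingers close. It gives the time, the measured TCP pose, the force, the opening and the grip force at its end, in the units of the state.
- sense(): the state, without advancing time (a new reading comes with each control period).
- capture(name): name is "scene" or "side" or "wrist"; returns a dict with "frame" (400x640x3 uint8, blue, green, red), "range_z" (400x640 float32, m along the optical axis (not along the pixel's ray), 0 where there is no reading), "fx", "fy", "cx", "cy" (pixels), "k1" (the pictures are not rectified: a ray, as slopes to the right and down, at radius r is drawn at 1 + k1 r^2 times it, then the intrinsics apply), "xyz" and "rotation" of the camera in the world. Camera axes: x right, y down, z forward; pixel columns grow to the right and rows downward; lengths in m; the calibration is good to about 2 mm. A picture is of the moment at which its call begins.
- finish_job(): hands the job in; it is judged then, once.
The state is a dict: "time_s": time; "joints": joint angles; "joint_velocities": joint speeds; "effort": joint torques, N m; "tcp_pos": TCP position; "ee_rot": TCP orientation; "wrist_force": force on the tool from outside, world axes, zero at the start; "moment": the same for the moment, N m; "gripper_width": opening from 0.0 (shut) to 1.0 (fully open); "gripper_force": force on a finger pad.
Only numpy, scipy, OpenCV 4.12 (cv2) and the standard library are available. Lean on these libraries where they do the work, as an engineer would, in place of code of your own. Each camera call takes 0.05 s, during which the arm holds its last target. There are 200 camera calls.

## Working session

There is one attempt and no reset: what is moved stays moved. The work goes in short steps, Python scripts to look and compute and a tool call to move; the robot and the scene stay as the last step left them, time stands still between calls to the robot, and variables do not carry over. Pictures are saved under pics/ and viewed, at most 13 in all, crops included, and the job is handed in when it is done.

Besides the shell and the picture viewer there is one more tool, called after "Emit:" as name(argument=value, ...), one argument or row to a line, values as JSON. play_rows: Moves the arm, as the interface text tells. Its arguments: {"type":"object","properties":{"steps":{"type":"array"}},"required":["steps"]}

```bash
mkdir -p pics
cat > h.py <<'E'
from station import *
import numpy as np, cv2
def snap(cam,name):
    c=capture(cam); cv2.imwrite(f'pics/{name}.png',c['frame']); np.savez(f'pics/{name}.npz',**c); return c
def load(name): return dict(np.load(f'pics/{name}.npz'))
def ray(c,u,v):
    K=np.array([[c['fx'],0,c['cx']],[0,c['fy'],c['cy']],[0,0,1]],float)
    p=cv2.undistortPoints(np.array([[[u,v]]],float),K,np.array([float(c['k1']),0,0,0]))[0,0]
    return np.array([p[0],p[1],1.])
def pt(c,u,v,r=1):
    a=c['range_z'][v-r:v+r+1,u-r:u+r+1]; z=np.median(a[a>0])
    return c['xyz']+c['rotation']@(ray(c,u,v)*z)
def onplane(c,u,v,z):
    d=c['rotation']@ray(c,u,v); return c['xyz']+d*(z-c['xyz'][2])/d[2]
def cloud(c):
    v,u=np.mgrid[0:400,0:640]; K=np.array([[c['fx'],0,c['cx']],[0,c['fy'],c['cy']],[0,0,1]],float)
    p=cv2.undistortPoints(np.stack([u,v],-1).reshape(-1,1,2).astype(float),K,np.array([float(c['k1']),0,0,0])).reshape(400,640,2)
    P=np.concatenate([p,np.ones((400,640,1))],-1)*c['range_z'][...,None]
    return c['xyz']+P@np.array(c['rotation']).T
E
python3 - <<'E'
from h import *
np.set_printoptions(precision=3,suppress=True)
for n in ['scene','side','wrist']:
    c=snap(n,n+'0'); print(n,c['xyz'],c['rotation'],c['fx'],c['k1'])
a=[cv2.imread(f'pics/{n}0.png') for n in ['scene','side']]
s=sense(); print(s['tcp_pos'],s['ee_rot'],s['wrist_force'],s['time_s'])
E
```

```text
scene [-0.28   1.054  0.783] [[-0.778 -0.275  0.565]
 [-0.628  0.354 -0.693]
 [-0.009 -0.894 -0.448]] 502.5798824413277 0.030862384555887527
side [-0.183 -0.064  1.132] [[ 0.145 -0.804  0.576]
 [-0.989 -0.12   0.082]
 [ 0.003 -0.582 -0.813]] 497.21793549090603 0.033948725330431716
wrist [0.228 0.585 0.384] [[-0.26  -0.935 -0.242]
 [-0.965  0.253  0.063]
 [ 0.002  0.25  -0.968]] 299.92807703082417 -0.023650651966987294
[0.162 0.603 0.236] [[ 0.966 -0.26  -0.   ]
 [-0.26  -0.966 -0.002]
 [ 0.     0.002 -1.   ]] [ 0.018 -0.311 -0.603] 0.15
```

View pics/scene0.png

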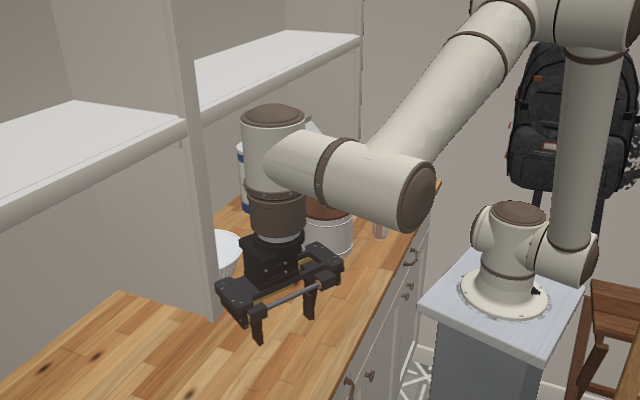

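View pics/side0.png

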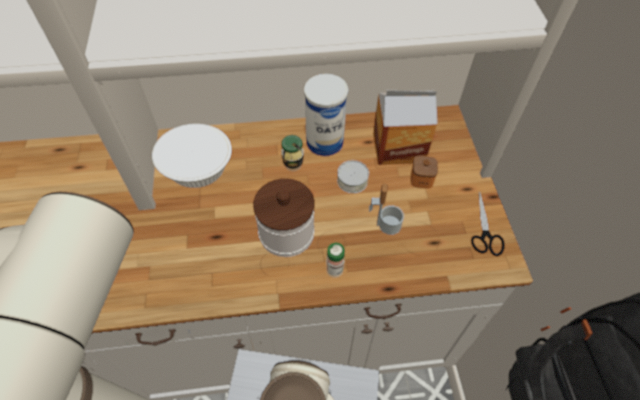

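The side view shows the crock with its lid (knob ~(284,197)), the dipper (cup ~(391,218), grip ~(384,193), hook ~(375,203)), the tin (352,177), the spice jar (336,258) and the caddy (425,172). In the scene view the arm hides the crock.

Run:
```python
from h import *
np.set_printoptions(precision=3,suppress=True)
c=load('side0')
for n,u,v in [('knob',284,197),('disc L',258,206),('disc R',311,206),('cup',391,212),('grip',384,188),('hook',375,202),('tin',352,177),('jar',291,143),('spice',336,249),('caddy',425,163),('bowl',193,150),('clear',215,250),('clear2',200,220),('oats',326,90),('edge',200,300)]:
    print(n,pt(c,u,v))
P=cloud(c); 
ok=c['range_z']>0
def fit(z0,z1,box):
    m=ok&(P[...,2]>z0)&(P[...,2]<z1)&(P[...,0]>box[0])&(P[...,0]<box[1])&(P[...,1]>box[2])&(P[...,1]<box[3])
    q=P[m]; return q
k=pt(c,284,206)
q=fit(.128,.150,(k[0]-.12,k[0]+.12,k[1]-.1,k[1]+.1)); (x,y),r=cv2.minEnclosingCircle(q[:,:2].astype(np.float32)); print('disc',x,y,r,np.median(q[:,2]))
q=fit(.16,.2,(k[0]-.08,k[0]+.08,k[1]-.08,k[1]+.08)); print('knob',q.mean(0),q.min(0),q.max(0),len(q))
cc=cv2.resize(c['frame'][140:290,230:450],None,fx=3.6,fy=3.6,interpolation=cv2.INTER_CUBIC);cv2.imwrite('pics/crop0.png',cc)
```

```text
knob [0.459 0.104 0.175]
disc L [0.448 0.167 0.139]
disc R [0.466 0.041 0.14 ]
cup [ 0.556 -0.159  0.022]
grip [ 0.522 -0.126  0.171]
hook [ 0.518 -0.11   0.114]
tin [ 0.644 -0.045  0.038]
jar [0.687 0.131 0.101]
spice [ 0.377 -0.031  0.107]
caddy [ 0.687 -0.235  0.082]
bowl [0.646 0.399 0.073]
clear [ 0.388  0.279 -0.   ]
clear2 [0.47  0.342 0.001]
oats [0.784 0.05  0.216]
edge [0.25  0.279 0.002]
disc 0.4654895067214966 0.10689854621887207 0.0764964297413826 0.14058789560250307
knob [0.461 0.108 0.173] [0.449 0.093 0.16 ] [0.479 0.124 0.18 ] 159
```

View pics/crop0.png

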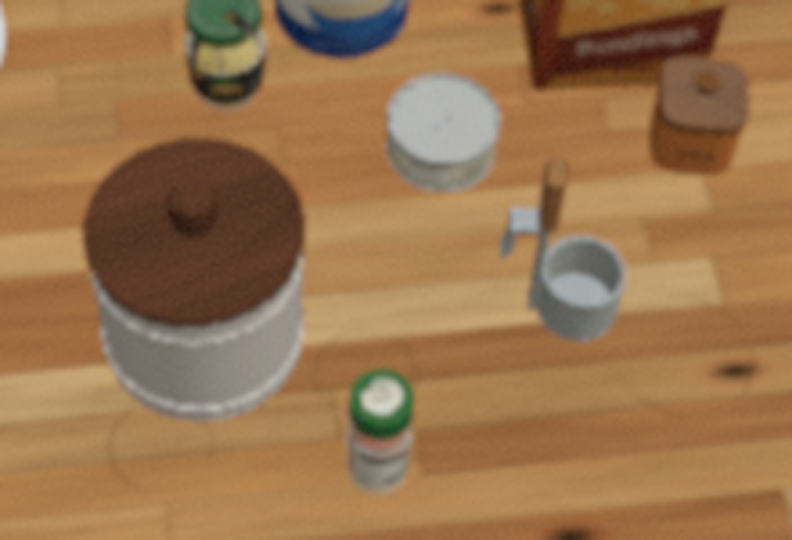

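The crop shows the knob top ~(190,205), the dipper cup mouth ~(581,262), the grip ~(554,180) and the hook ~(520,218), with the hook facing the crock. The heights agree with the text (disc top 0.140, knob 0.175, grip top 0.171). I'll go above the lid for a second view from the wrist camera.

Emit:
play_rows(
  steps=[
    {"dx": 15,"dy": 15,"dz": -3,"claw": 87},
    {"dx": 25,"dy": 25,"dz": -3},
    {"dx": 25,"dy": 25,"dz": -3},
    {"dx": 25,"dy": 25,"dz": -3},
    {"dx": 25,"dy": 25,"dz": -3},
    {"dx": 25,"dy": 25,"dz": -3},
    {"dx": 25,"dy": 25,"dz": -3},
    {"dx": 25,"dy": 25,"dz": -3},
    {"dx": 25,"dy": 25},
    {"dx": 25,"dy": 25},
    {"dx": 25,"dy": 25},
    {"dx": 25,"dy": 25},
    {"dx": 25,"dy": 25},
    {"dx": 25,"dy": 25},
    {"dx": 25,"dy": 25},
    {"dx": 25,"dy": 25},
    {"dx": 10,"dy": 10},
    {},
    {},
  ],
)

```text
invalid input at $.steps[0]: expected keys ax, ay, az, dx, dy, dz, claw
```

Run:
```python
from h import *
np.set_printoptions(precision=3,suppress=True)
snap('wrist','w1'); snap('scene','s1')
s=sense(); print(s['tcp_pos'],s['ee_rot'],s['wrist_force'],s['joints'],s['gripper_width'])
```

```text
[0.162 0.603 0.236] [[ 0.966 -0.26  -0.   ]
 [-0.26  -0.966 -0.001]
 [ 0.     0.001 -1.   ]] [ 0.748  0.474 -1.08 ] [ 89.76   22.066   0.422  -0.01  -68.411 -14.817] 0.9983850800251133
```

View pics/w1.png

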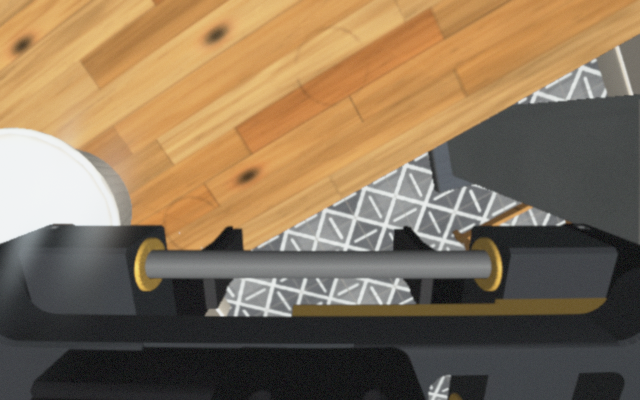

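The move was refused because every row needs all its keys, so this wrist view still shows the start pose (bowl at left, no crock). I'll resend it with full rows.

Emit:
play_rows(
  steps=[
    {"ax": 0,"ay": 0,"az": 0,"dx": 15,"dy": 15,"dz": -3,"claw": 87},
    {"ax": 0,"ay": 0,"az": 0,"dx": 25,"dy": 25,"dz": -3,"claw": 87},
    {"ax": 0,"ay": 0,"az": 0,"dx": 25,"dy": 25,"dz": -3,"claw": 87},
    {"ax": 0,"ay": 0,"az": 0,"dx": 25,"dy": 25,"dz": -3,"claw": 87},
    {"ax": 0,"ay": 0,"az": 0,"dx": 25,"dy": 25,"dz": -3,"claw": 87},
    {"ax": 0,"ay": 0,"az": 0,"dx": 25,"dy": 25,"dz": -3,"claw": 87},
    {"ax": 0,"ay": 0,"az": 0,"dx": 25,"dy": 25,"dz": -3,"claw": 87},
    {"ax": 0,"ay": 0,"az": 0,"dx": 25,"dy": 25,"dz": -3,"claw": 87},
    {"ax": 0,"ay": 0,"az": 0,"dx": 25,"dy": 25,"dz": 0,"claw": 87},
    {"ax": 0,"ay": 0,"az": 0,"dx": 25,"dy": 25,"dz": 0,"claw": 87},
    {"ax": 0,"ay": 0,"az": 0,"dx": 25,"dy": 25,"dz": 0,"claw": 87},
    {"ax": 0,"ay": 0,"az": 0,"dx": 25,"dy": 25,"dz": 0,"claw": 87},
    {"ax": 0,"ay": 0,"az": 0,"dx": 25,"dy": 25,"dz": 0,"claw": 87},
    {"ax": 0,"ay": 0,"az": 0,"dx": 25,"dy": 25,"dz": 0,"claw": 87},
    {"ax": 0,"ay": 0,"az": 0,"dx": 25,"dy": 25,"dz": 0,"claw": 87},
    {"ax": 0,"ay": 0,"az": 0,"dx": 25,"dy": 25,"dz": 0,"claw": 87},
    {"ax": 0,"ay": 0,"az": 0,"dx": 10,"dy": 10,"dz": 0,"claw": 87},
    {"ax": 0,"ay": 0,"az": 0,"dx": 0,"dy": 0,"dz": 0,"claw": 87},
    {"ax": 0,"ay": 0,"az": 0,"dx": 0,"dy": 0,"dz": 0,"claw": 87},
  ],
)

```text
time_s: 2.15
tcp_pos: [0.4446, 0.1132, 0.2605]
ee_rot: [[0.965, -0.261, -0.0], [-0.261, -0.965, 0.0], [-0.0, -0.0, -1.0]]
wrist_force: [-0.1, -0.6, 0.7]
gripper_width: 0.996
gripper_force: 0.0
```

Run:
```python
from h import *
np.set_printoptions(precision=3,suppress=True)
snap('wrist','w2'); snap('scene','s2')
s=sense(); print(s['tcp_pos'],s['ee_rot'],s['wrist_force'],s['joints'],s['gripper_width'])
```

```text
[0.444 0.114 0.261] [[ 0.966 -0.259 -0.   ]
 [-0.259 -0.966  0.   ]
 [-0.    -0.    -1.   ]] [ 0.582  0.291 -1.013] [ 34.752   4.498 -19.375  -0.01  -66.121  40.245] 1.0017071024474
```

View pics/w2.png

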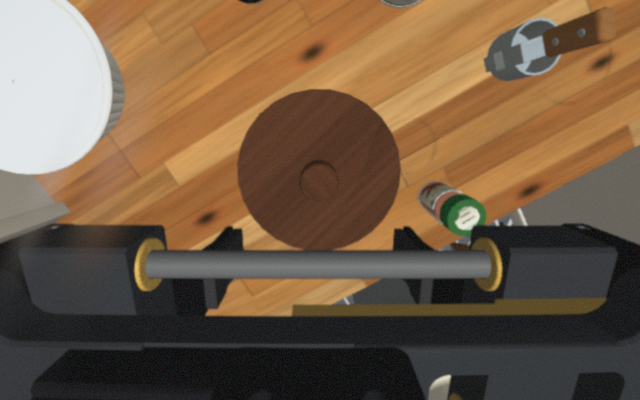

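The wrist view shows the knob top at ~(320,179), the lid centred ~(319,169), the dipper grip's top end at ~(607,24) and its hook at ~(530,48), with the spice jar at (463,214).

Run:
```python
from h import *
np.set_printoptions(precision=4,suppress=True)
S=load('side0');W=load('w2')
def tri(a,b):
    A=[];B=[]
    for c,(u,v) in((S,a),(W,b)):
        d=c['rotation']@ray(c,u,v); d/=np.linalg.norm(d); M=np.eye(3)-np.outer(d,d); A.append(M);B.append(M@c['xyz'])
    X=np.linalg.solve(sum(A),sum(B)); return X,[np.linalg.norm(M@X-b) for M,b in zip(A,B)]
print('knob top',tri((283.0,193.0),(320,181)))
print('grip top',tri((384.4,185.2),(605,24)))
print('knob w2 plane',onplane(W,320,179,.175), 'lid',onplane(W,319,169,.14))
print('griptop w2',onplane(W,606,23,.171),'side',onplane(S,384.4,185.2,.171),'cup side',onplane(S,391.4,212.8,.05))
for c,n in((S,'S'),(W,'W')):
    P=cloud(c); ok=c['range_z']>0
    def box(x0,x1,y0,y1,z0,z1):
        return P[ok&(P[...,0]>x0)&(P[...,0]<x1)&(P[...,1]>y0)&(P[...,1]<y1)&(P[...,2]>z0)&(P[...,2]<z1)]
    for nm,b in [('knob',(.4,.53,.05,.17,.155,.19)),('knobtop',(.4,.53,.05,.17,.172,.19)),('disc',(.3,.6,.0,.25,.13,.15)),('grip',(.48,.6,-.25,-.07,.125,.19)),('hookplate',(.48,.6,-.25,-.07,.10,.12)),('cuprim',(.48,.6,-.25,-.07,.043,.056)),('cupall',(.48,.6,-.26,-.07,.01,.056)),('spice',(.33,.42,-.1,.02,.1,.12))]:
        q=box(*b)
        if len(q)>5:
            (x,y),r=cv2.minEnclosingCircle(q[:,:2].astype(np.float32)); rr=cv2.minAreaRect(q[:,:2].astype(np.float32)*1000)
            print(n,nm,len(q),'mean',q.mean(0),'circ',np.array([x,y,r]),'z',np.percentile(q[:,2],[5,50,95]), 'rect',np.array(rr[0]),np.array(rr[1]),rr[2])
```

```text
knob top (array([0.4673, 0.1063, 0.1787]), [np.float64(0.001315493037895582), np.float64(0.0013154930378956073)])
grip top (array([ 0.5258, -0.1251,  0.1745]), [np.float64(0.0018114521986085659), np.float64(0.0018114521986084028)])
knob w2 plane [0.4684 0.1047 0.175 ] lid [0.4712 0.1046 0.14  ]
griptop w2 [ 0.5253 -0.1273  0.171 ] side [ 0.5303 -0.1263  0.171 ] cup side [ 0.5346 -0.1578  0.05  ]
S knob 172 mean [0.4609 0.1073 0.172 ] circ [0.4648 0.1082 0.0163] z [0.1573 0.1745 0.1789] rect [464.1924 108.6951] [28.7424 30.8475] 9.271333694458008
S knobtop 114 mean [0.464  0.1083 0.176 ] circ [0.4651 0.1083 0.0161] z [0.1727 0.1759 0.1792] rect [464.6316 108.4839] [30.274  27.3329] 82.45488739013672
S disc 2398 mean [0.4598 0.1073 0.1405] circ [0.4655 0.1069 0.0765] z [0.1371 0.1406 0.1437] rect [465.3662 108.8875] [148.2647 149.2198] 52.846038818359375
S grip 112 mean [ 0.5185 -0.1255  0.1561] circ [ 0.5225 -0.1253  0.012 ] z [0.1274 0.1608 0.1722] rect [ 522.5579 -126.0019] [22.2558 14.6161] 4.694503307342529
S hookplate 74 mean [ 0.5208 -0.1122  0.111 ] circ [ 0.522  -0.1159  0.017
[... 1167 characters left out ...]
7.1691] [24.7443 15.5253] 2.193181037902832
W hookplate 734 mean [ 0.5237 -0.1127  0.1111] circ [ 0.524  -0.1152  0.0158] z [0.1026 0.1113 0.1182] rect [ 523.9532 -113.6691] [23.6415 23.6281] 1.8632336854934692
W cuprim 557 mean [ 0.5282 -0.1585  0.0486] circ [ 0.5276 -0.1611  0.0309] z [0.0437 0.0495 0.0514] rect [ 527.0644 -159.7115] [59.2032 53.5127] 6.2328290939331055
W cupall 1699 mean [ 0.5286 -0.1568  0.0335] circ [ 0.5268 -0.1576  0.0337] z [0.0124 0.0346 0.0509] rect [ 527.3408 -160.6869] [60.34   62.0566] 47.148468017578125
W spice 1166 mean [ 0.3774 -0.0305  0.1062] circ [ 0.3749 -0.0322  0.0217] z [0.1027 0.1064 0.1078] rect [375.8434 -31.3933] [39.2832 41.4547] 24.41533851623535
```

Knob centre is (0.466, 0.107) with its top at 0.176. Grip is at (0.5246, -0.127), and dipper x points along about (0.05, -1.0). The two views agree to within 2 mm and match the given sizes. Next I grasp the knob.

Emit:
play_rows(
  steps=[
    {"ax": 0,"ay": 0,"az": 0,"dx": 11,"dy": 1,"dz": 0,"claw": 87},
    {"ax": 0,"ay": 0,"az": 0,"dx": 11,"dy": 0,"dz": 10,"claw": 87},
    {"ax": 0,"ay": 0,"az": 0,"dx": 0,"dy": 0,"dz": 20,"claw": 80},
    {"ax": 0,"ay": 0,"az": 0,"dx": 0,"dy": 0,"dz": 20,"claw": 70},
    {"ax": 0,"ay": 0,"az": 0,"dx": 0,"dy": 0,"dz": 20,"claw": 60},
    {"ax": 0,"ay": 0,"az": 0,"dx": 0,"dy": 0,"dz": 15,"claw": 60},
    {"ax": 0,"ay": 0,"az": 0,"dx": 0,"dy": 0,"dz": 10,"claw": 60},
    {"ax": 0,"ay": 0,"az": 0,"dx": 0,"dy": 0,"dz": 5,"claw": 60},
    {"ax": 0,"ay": 0,"az": 0,"dx": 0,"dy": 0,"dz": 0,"claw": 60},
    {"ax": 0,"ay": 0,"az": 0,"dx": 0,"dy": 0,"dz": 0,"claw": 45},
    {"ax": 0,"ay": 0,"az": 0,"dx": 0,"dy": 0,"dz": 0,"claw": 36},
    {"ax": 0,"ay": 0,"az": 0,"dx": 0,"dy": 0,"dz": 0,"claw": 25},
    {"ax": 0,"ay": 0,"az": 0,"dx": 0,"dy": 0,"dz": 0,"claw": 25},
    {"ax": 0,"ay": 0,"az": 0,"dx": 0,"dy": 0,"dz": 0,"claw": 25},
    {"ax": 0,"ay": 0,"az": 0,"dx": 0,"dy": 0,"dz": 0,"claw": 25},
    {"ax": 0,"ay": 0,"az": 0,"dx": 0,"dy": 0,"dz": 0,"claw": 25},
  ],
)

```text
time_s: 3.85
tcp_pos: [0.4658, 0.1067, 0.1609]
ee_rot: [[0.966, -0.26, 0.0], [-0.26, -0.966, 0.0], [0.0, -0.0, -1.0]]
wrist_force: [-1.1, -0.1, 2.8]
gripper_width: 0.362
gripper_force: 30.0
```

Emit:
play_rows(
  steps=[
    {"ax": 0,"ay": 0,"az": 0,"dx": 0,"dy": 0,"dz": -3,"claw": 25},
    {"ax": 0,"ay": 0,"az": 0,"dx": 0,"dy": 0,"dz": -5,"claw": 25},
    {"ax": 0,"ay": 0,"az": 0,"dx": 0,"dy": 0,"dz": -8,"claw": 25},
    {"ax": 0,"ay": 0,"az": 0,"dx": 0,"dy": 0,"dz": -12,"claw": 25},
    {"ax": 0,"ay": 0,"az": 0,"dx": 0,"dy": 0,"dz": -12,"claw": 25},
    {"ax": 0,"ay": 0,"az": 0,"dx": 0,"dy": 0,"dz": -10,"claw": 25},
    {"ax": 0,"ay": 0,"az": 0,"dx": -5,"dy": -8,"dz": 0,"claw": 25},
    {"ax": 0,"ay": 0,"az": 0,"dx": -10,"dy": -15,"dz": 0,"claw": 25},
    {"ax": 0,"ay": 0,"az": 0,"dx": -14,"dy": -21,"dz": 0,"claw": 25},
    {"ax": 0,"ay": 0,"az": 0,"dx": -16,"dy": -24,"dz": 0,"claw": 25},
    {"ax": 0,"ay": 0,"az": 0,"dx": -16,"dy": -24,"dz": 0,"claw": 25},
    {"ax": 0,"ay": 0,"az": 0,"dx": -16,"dy": -24,"dz": 0,"claw": 25},
    {"ax": 0,"ay": 0,"az": 0,"dx": -16,"dy": -24,"dz": 0,"claw": 25},
    {"ax": 0,"ay": 0,"az": 0,"dx": -12,"dy": -17,"dz": 0,"claw": 25},
    {"ax": 0,"ay": 0,"az": 0,"dx": -7,"dy": -9,"dz": 0,"claw": 25},
    {"ax": 0,"ay": 0,"az": 0,"dx": -2,"dy": -3,"dz": 0,"claw": 25},
    {"ax": 0,"ay": 0,"az": 0,"dx": 0,"dy": 0,"dz": 0,"claw": 25},
    {"ax": 0,"ay": 0,"az": 0,"dx": 0,"dy": 0,"dz": 0,"claw": 25},
  ],
)

```text
time_s: 5.65
tcp_pos: [0.3995, 0.2988, 0.2104]
ee_rot: [[0.965, -0.261, -0.0], [-0.261, -0.965, -0.001], [-0.0, 0.001, -1.0]]
wrist_force: [1.1, -0.8, -1.7]
gripper_width: 0.356
gripper_force: 30.0
```

Run:
```python
from h import *
np.set_printoptions(precision=4,suppress=True)
S=snap('side','s3');W=snap('wrist','w3');s=sense();print(s['tcp_pos'],s['wrist_force'],s['moment'])
for c in(S,W):
    P=cloud(c);ok=c['range_z']>0
    z=P[...,2];m=ok&(z>.16)&(z<.205)&(np.hypot(P[...,0]-.40,P[...,1]-.30)<.09)
    q=P[m];
    if len(q)>50:
        A=np.c_[q[:,:2]-q[:,:2].mean(0),np.ones(len(q))];print(len(q),np.linalg.lstsq(A,q[:,2],rcond=None)[0],q.min(0),q.max(0))
    m=ok&(z>.03)&(z<.15)&(np.hypot(P[...,0]-.4658,P[...,1]-.1068)<.09)
    q=P[m&(z>.122)]
    if len(q)>20:
        (x,y),r=cv2.minEnclosingCircle(q[:,:2].astype(np.float32));print('rim',x,y,r,np.median(q[:,2]))
    q=P[ok&(np.hypot(P[...,0]-.40,P[...,1]-.30)<.1)&(z<.1)];
    if len(q): print('below',np.percentile(q[:,2],[1,50,99]))
```

```text
[0.3997 0.2987 0.2105] [-0.4249  0.0213 -1.0075] [-0.0476 -0.0326  0.0036]
rim 0.46445432305336 0.1085280254483223 0.07364865392446518 0.12924987440914804
below [-0.0043  0.0005  0.0057]
24152 [-0.0081  0.001   0.19  ] [0.3518 0.2243 0.1851] [0.4743 0.3666 0.205 ]
rim 0.4624815583229065 0.1067826896905899 0.0729488953948021 0.12946595188071902
below [-0.0015  0.0004  0.0024]
```

View pics/s3.png

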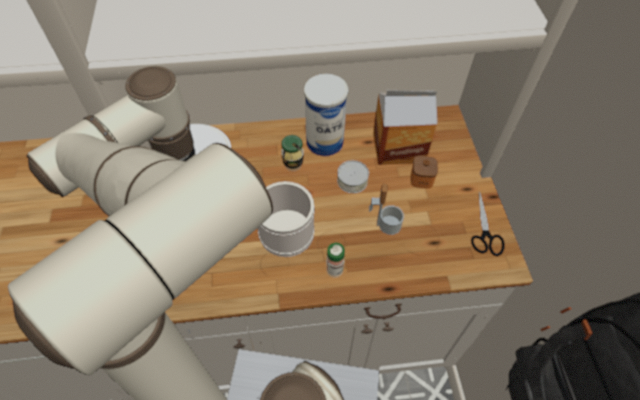

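The side view shows the open crock at ~(287,218) with the lid held up behind the arm. The lid is level (slope under 1%) and its disc top is at 0.190, so I lower it 172 mm, easing the last part.

Emit:
play_rows(
  steps=[
    {"ax": 0,"ay": 0,"az": 0,"dx": 0,"dy": 0,"dz": 8,"claw": 25},
    {"ax": 0,"ay": 0,"az": 0,"dx": 0,"dy": 0,"dz": 16,"claw": 25},
    {"ax": 0,"ay": 0,"az": 0,"dx": 0,"dy": 0,"dz": 22,"claw": 25},
    {"ax": 0,"ay": 0,"az": 0,"dx": 0,"dy": 0,"dz": 25,"claw": 25},
    {"ax": 0,"ay": 0,"az": 0,"dx": 0,"dy": 0,"dz": 25,"claw": 25},
    {"ax": 0,"ay": 0,"az": 0,"dx": 0,"dy": 0,"dz": 25,"claw": 25},
    {"ax": 0,"ay": 0,"az": 0,"dx": 0,"dy": 0,"dz": 20,"claw": 25},
    {"ax": 0,"ay": 0,"az": 0,"dx": 0,"dy": 0,"dz": 12,"claw": 25},
    {"ax": 0,"ay": 0,"az": 0,"dx": 0,"dy": 0,"dz": 7,"claw": 25},
    {"ax": 0,"ay": 0,"az": 0,"dx": 0,"dy": 0,"dz": 4,"claw": 25},
    {"ax": 0,"ay": 0,"az": 0,"dx": 0,"dy": 0,"dz": 2,"claw": 25},
    {"ax": 0,"ay": 0,"az": 0,"dx": 0,"dy": 0,"dz": 1,"claw": 25},
    {"ax": 0,"ay": 0,"az": 0,"dx": 0,"dy": 0,"dz": 1,"claw": 25},
    {"ax": 0,"ay": 0,"az": 0,"dx": 0,"dy": 0,"dz": 1,"claw": 25},
    {"ax": 0,"ay": 0,"az": 0,"dx": 0,"dy": 0,"dz": 1,"claw": 25},
    {"ax": 0,"ay": 0,"az": 0,"dx": 0,"dy": 0,"dz": 0,"claw": 25},
  ],
)

```text
time_s: 7.35
tcp_pos: [0.3995, 0.2995, 0.0406]
ee_rot: [[0.966, -0.26, 0.0], [-0.26, -0.966, 0.0], [0.0, -0.0, -1.0]]
wrist_force: [0.3, 0.2, -1.4]
gripper_width: 0.361
gripper_force: 30.0
```

Emit:
play_rows(
  steps=[
    {"ax": 0,"ay": 0,"az": 0,"dx": 0,"dy": 0,"dz": 0.5,"claw": 25},
    {"ax": 0,"ay": 0,"az": 0,"dx": 0,"dy": 0,"dz": 0.5,"claw": 25},
    {"ax": 0,"ay": 0,"az": 0,"dx": 0,"dy": 0,"dz": 0.5,"claw": 25},
    {"ax": 0,"ay": 0,"az": 0,"dx": 0,"dy": 0,"dz": 0,"claw": 25},
  ],
)

```text
time_s: 7.75
tcp_pos: [0.3995, 0.2995, 0.039]
ee_rot: [[0.966, -0.26, -0.0], [-0.26, -0.966, -0.0], [-0.0, 0.0, -1.0]]
wrist_force: [-0.5, 0.2, -1.6]
gripper_width: 0.359
gripper_force: 30.0
```

Emit:
play_rows(
  steps=[
    {"ax": 0,"ay": 0,"az": 0,"dx": 0,"dy": 0,"dz": 0.5,"claw": 25},
    {"ax": 0,"ay": 0,"az": 0,"dx": 0,"dy": 0,"dz": 0.5,"claw": 25},
    {"ax": 0,"ay": 0,"az": 0,"dx": 0,"dy": 0,"dz": 0,"claw": 25},
  ],
)

```text
time_s: 8.05
tcp_pos: [0.3995, 0.2995, 0.0389]
ee_rot: [[0.966, -0.259, 0.0], [-0.259, -0.966, -0.0], [0.0, -0.0, -1.0]]
wrist_force: [-2.1, -0.9, 5.9]
gripper_width: 0.358
gripper_force: 30.0
```

Contact: force rose to 5.9 N and the TCP stopped at the expected 0.0389. I release and rise.

Emit:
play_rows(
  steps=[
    {"ax": 0,"ay": 0,"az": 0,"dx": 0,"dy": 0,"dz": 0,"claw": 34},
    {"ax": 0,"ay": 0,"az": 0,"dx": 0,"dy": 0,"dz": 0,"claw": 40},
    {"ax": 0,"ay": 0,"az": 0,"dx": 0,"dy": 0,"dz": 0,"claw": 50},
    {"ax": 0,"ay": 0,"az": 0,"dx": 0,"dy": 0,"dz": 0,"claw": 60},
    {"ax": 0,"ay": 0,"az": 0,"dx": 0,"dy": 0,"dz": 0,"claw": 60},
    {"ax": 0,"ay": 0,"az": 0,"dx": 0,"dy": 0,"dz": -5,"claw": 60},
    {"ax": 0,"ay": 0,"az": 0,"dx": 0,"dy": 0,"dz": -15,"claw": 60},
    {"ax": 0,"ay": 0,"az": 0,"dx": 0,"dy": 0,"dz": -25,"claw": 60},
    {"ax": 0,"ay": 0,"az": 0,"dx": 0,"dy": 0,"dz": -30,"claw": 60},
    {"ax": 0,"ay": 0,"az": 0,"dx": 0,"dy": 0,"dz": -30,"claw": 60},
    {"ax": 0,"ay": 0,"az": 0,"dx": 0,"dy": 0,"dz": -30,"claw": 60},
    {"ax": 0,"ay": 0,"az": 0,"dx": 0,"dy": 0,"dz": -30,"claw": 60},
    {"ax": 0,"ay": 0,"az": 0,"dx": 0,"dy": 0,"dz": -30,"claw": 60},
    {"ax": 0,"ay": 0,"az": 0,"dx": 0,"dy": 0,"dz": -20,"claw": 60},
    {"ax": 0,"ay": 0,"az": 0,"dx": 0,"dy": 0,"dz": -5,"claw": 60},
    {"ax": 0,"ay": 0,"az": 0,"dx": 0,"dy": 0,"dz": 0,"claw": 60},
  ],
)

```text
time_s: 9.65
tcp_pos: [0.3994, 0.2995, 0.2584]
ee_rot: [[0.966, -0.26, 0.0], [-0.26, -0.966, 0.001], [0.0, -0.001, -1.0]]
wrist_force: [0.2, 0.3, -1.1]
gripper_width: 0.687
gripper_force: 0.0
```

```bash
cat > rim.py <<'E'
from h import *
from scipy.optimize import least_squares
np.set_printoptions(precision=4,suppress=True)
def rim(c,ctr=(.4645,.107)):
    P=cloud(c);z=P[...,2];d=np.hypot(P[...,0]-ctr[0],P[...,1]-ctr[1])
    q=P[(c['range_z']>0)&(z>.126)&(z<.134)&(d>.055)&(d<.082)]
    f=least_squares(lambda p:np.abs(np.hypot(q[:,0]-p[0],q[:,1]-p[1])-.0685),ctr,loss='soft_l1',f_scale=.002)
    r=np.hypot(q[:,0]-f.x[0],q[:,1]-f.x[1]); print('rim',len(q),f.x,'r',np.percentile(r,[5,50,95]),'z',np.median(q[:,2]))
E
python3 - <<'E'
from rim import *
W=snap('wrist','w4');S=load('s3');s=sense();print(s['tcp_pos'],s['time_s'])
rim(W);rim(S);rim(load('w3'))
P=cloud(W);q=P[(W['range_z']>0)&(np.hypot(P[...,0]-.4,P[...,1]-.3)<.09)&(P[...,2]>.014)&(P[...,2]<.025)]
(x,y),r=cv2.minEnclosingCircle(q[:,:2].astype(np.float32)); A=np.c_[q[:,:2]-[x,y],np.ones(len(q))]
print('lid',x,y,r,np.linalg.lstsq(A,q[:,2],rcond=None)[0])
E
```

```text
[0.399  0.2991 0.2573] 9.7
rim 3764 [0.4643 0.1075] r [0.0647 0.0677 0.0712] z 0.129971954539134
rim 365 [0.4631 0.1082] r [0.0643 0.0682 0.072 ] z 0.12989047488428462
rim 4125 [0.4648 0.1077] r [0.0646 0.0676 0.0712] z 0.12987928546324234
lid 0.3994849920272827 0.2995721697807312 0.0749644935131073 [-0.0007 -0.0003  0.0183]
```

The lid lies flat at (0.3995, 0.2995) with its top at 18.3 mm. Crock centre is (0.4645, 0.1076). Next I turn and go above the dipper.

Emit:
play_rows(
  steps=[
    {"ax": 0,"ay": 0,"az": -5.5,"dx": 3,"dy": 0,"dz": 0,"claw": 60},
    {"ax": 0,"ay": 0,"az": -6,"dx": 0,"dy": 0,"dz": 0,"claw": 60},
    {"ax": 0,"ay": 0,"az": -6,"dx": 0,"dy": 0,"dz": 0,"claw": 60},
    {"ax": 0,"ay": 0,"az": 0,"dx": 0,"dy": 16,"dz": 0,"claw": 60},
    {"ax": 0,"ay": 0,"az": 0,"dx": 6,"dy": 30,"dz": 0,"claw": 60},
    {"ax": 0,"ay": 0,"az": 0,"dx": 10,"dy": 35,"dz": 0,"claw": 60},
    {"ax": 0,"ay": 0,"az": 0,"dx": 10,"dy": 35,"dz": 0,"claw": 60},
    {"ax": 0,"ay": 0,"az": 0,"dx": 10,"dy": 35,"dz": 0,"claw": 60},
    {"ax": 0,"ay": 0,"az": 0,"dx": 10,"dy": 35,"dz": 0,"claw": 60},
    {"ax": 0,"ay": 0,"az": 0,"dx": 10,"dy": 35,"dz": 0,"claw": 60},
    {"ax": 0,"ay": 0,"az": 0,"dx": 10,"dy": 35,"dz": 0,"claw": 60},
    {"ax": 0,"ay": 0,"az": 0,"dx": 10,"dy": 35,"dz": 0,"claw": 60},
    {"ax": 0,"ay": 0,"az": 0,"dx": 10,"dy": 35,"dz": 0,"claw": 60},
    {"ax": 0,"ay": 0,"az": 0,"dx": 10,"dy": 35,"dz": 0,"claw": 60},
    {"ax": 0,"ay": 0,"az": 0,"dx": 9,"dy": 35,"dz": 0,"claw": 60},
    {"ax": 0,"ay": 0,"az": 0,"dx": 6,"dy": 26,"dz": 0,"claw": 60},
    {"ax": 0,"ay": 0,"az": 0,"dx": 3,"dy": 10,"dz": 0,"claw": 60},
    {"ax": 0,"ay": 0,"az": 0,"dx": 0,"dy": 0,"dz": 0,"claw": 60},
    {"ax": 0,"ay": 0,"az": 0,"dx": 0,"dy": 0,"dz": 0,"claw": 60},
  ],
)

```text
time_s: 11.6
tcp_pos: [0.534, -0.1277, 0.2574]
ee_rot: [[0.999, 0.042, -0.001], [0.042, -0.999, 0.0], [-0.001, -0.0, -1.0]]
wrist_force: [0.0, -0.1, 0.6]
gripper_width: 0.685
gripper_force: 0.0
```

```bash
cat > dip.py <<'E'
from rim import *
def dip(c,g=(.5246,-.127)):
    P=cloud(c);ok=c['range_z']>0;z=P[...,2];d=np.hypot(P[...,0]-g[0],P[...,1]-g[1])
    for n,lo,hi,r in [('griptop',.165,.176,.022),('grip',.12,.176,.025),('plate',.104,.115,.035),('cup',.04,.056,.09)]:
        q=P[ok&(z>lo)&(z<hi)&(d<r)]
        if len(q)<10: print(n,len(q));continue
        R=cv2.minAreaRect(q[:,:2].astype(np.float32)*1000);print(n,len(q),q.mean(0),'rect',np.array(R[0]),np.array(R[1]),R[2],'zmax',np.percentile(q[:,2],98))
E
python3 - <<'E'
from dip import *
W=snap('wrist','w5');s=sense();print(s['tcp_pos'],s['ee_rot'],s['joints'])
dip(W);rim(W);dip(load('w4'));dip(load('w2'))
E
```

```text
[ 0.5341 -0.1273  0.2577] [[ 0.9991  0.0429 -0.0008]
 [ 0.0429 -0.9991  0.0003]
 [-0.0008 -0.0003 -1.    ]] [  3.4997  13.8149  -8.3165  -0.0221 -67.9154  88.968 ]
griptop 447 [ 0.5259 -0.1283  0.1704] rect [ 524.7228 -128.3532] [24.2302 13.8702] 5.313140869140625 zmax 0.1723923638301033
grip 640 [ 0.5288 -0.1281  0.1628] rect [ 524.8732 -128.1389] [24.336  14.7552] 1.734178900718689 zmax 0.17231309123115734
plate 309 [ 0.5242 -0.1116  0.1111] rect [ 523.6997 -112.3367] [18.1699 18.5512] 2.5107669830322266 zmax 0.1127119048424464
cup 500 [ 0.5267 -0.1625  0.0485] rect [ 527.5823 -161.3653] [59.4805 57.9687] 30.60633659362793 zmax 0.05174845656065286
rim 1313 [0.4644 0.1042] r [0.065  0.0686 0.0715] z 0.12982364730620327
griptop 0
grip 0
plate 0
cup 0
griptop 755 [ 0.5248 -0.1259  0.17  ] rect [ 524.6039 -127.558 ] [24.2092 15.4077] 6.718539714813232 zmax 0.17266064920334287
grip 2126 [ 0.5246 -0.1233  0.1535] rect [ 524.5742 -127.1691] [24.7443 15.5253] 2.193181037902832 zmax 0.1721888451812122
plate 568 [ 0.5235 -0.1121  0.1108] rect [ 524.0349 -112.9779] [20.1086 22.5872] 7.121124267578125 zmax 0.11413230063206146
cup 647 [ 0.5284 -0.1581  0.0477] rect [ 527.4798 -159.5821] [60.0572 53.6796] 6.2328290939331055 zmax 0.05175393722940375
```

View pics/w5.png

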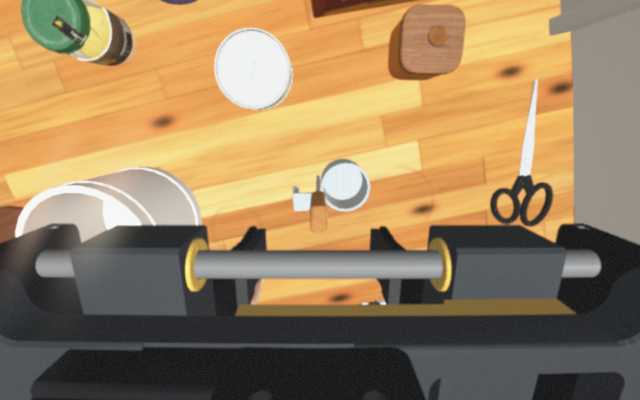

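The wrist view shows the dipper between the fingers: grip end ~(318,222), hook ~(300,197), cup ~(345,186). The crock is at the left and the tin and caddy are well clear. I correct x by -9 mm and yaw by 1.5°, then descend.

Emit:
play_rows(
  steps=[
    {"ax": 0,"ay": 0,"az": -1.5,"dx": -5,"dy": 0,"dz": 0,"claw": 60},
    {"ax": 0,"ay": 0,"az": 0,"dx": -4.5,"dy": 1,"dz": 5,"claw": 60},
    {"ax": 0,"ay": 0,"az": 0,"dx": 0,"dy": 0,"dz": 15,"claw": 60},
    {"ax": 0,"ay": 0,"az": 0,"dx": 0,"dy": 0,"dz": 20,"claw": 60},
    {"ax": 0,"ay": 0,"az": 0,"dx": 0,"dy": 0,"dz": 20,"claw": 60},
    {"ax": 0,"ay": 0,"az": 0,"dx": 0,"dy": 0,"dz": 20,"claw": 60},
    {"ax": 0,"ay": 0,"az": 0,"dx": 0,"dy": 0,"dz": 15,"claw": 60},
    {"ax": 0,"ay": 0,"az": 0,"dx": 0,"dy": 0,"dz": 12,"claw": 60},
    {"ax": 0,"ay": 0,"az": 0,"dx": 0,"dy": 0,"dz": 7,"claw": 50},
    {"ax": 0,"ay": 0,"az": 0,"dx": 0,"dy": 0,"dz": 3,"claw": 40},
    {"ax": 0,"ay": 0,"az": 0,"dx": 0,"dy": 0,"dz": 0,"claw": 30},
    {"ax": 0,"ay": 0,"az": 0,"dx": 0,"dy": 0,"dz": 0,"claw": 24},
    {"ax": 0,"ay": 0,"az": 0,"dx": 0,"dy": 0,"dz": 0,"claw": 20},
    {"ax": 0,"ay": 0,"az": 0,"dx": 0,"dy": 0,"dz": 0,"claw": 17},
    {"ax": 0,"ay": 0,"az": 0,"dx": 0,"dy": 0,"dz": 0,"claw": 15},
    {"ax": 0,"ay": 0,"az": 0,"dx": 0,"dy": 0,"dz": 0,"claw": 13},
    {"ax": 0,"ay": 0,"az": 0,"dx": 0,"dy": 0,"dz": 0,"claw": 8},
    {"ax": 0,"ay": 0,"az": 0,"dx": 0,"dy": 0,"dz": 0,"claw": 8},
    {"ax": 0,"ay": 0,"az": 0,"dx": 0,"dy": 0,"dz": 0,"claw": 8},
  ],
)

```text
time_s: 13.55
tcp_pos: [0.5251, -0.1295, 0.1409]
ee_rot: [[0.998, 0.069, -0.0], [0.069, -0.998, 0.0], [-0.0, -0.0, -1.0]]
wrist_force: [0.2, 0.5, -1.5]
gripper_width: 0.162
gripper_force: 30.0
```

Gripped (14 mm). I lift it 165 mm, then check how it hangs.

Emit:
play_rows(
  steps=[
    {"ax": 0,"ay": 0,"az": 0,"dx": 0,"dy": 0,"dz": -2,"claw": 8},
    {"ax": 0,"ay": 0,"az": 0,"dx": 0,"dy": 0,"dz": -5,"claw": 8},
    {"ax": 0,"ay": 0,"az": 0,"dx": 0,"dy": 0,"dz": -9,"claw": 8},
    {"ax": 0,"ay": 0,"az": 0,"dx": 0,"dy": 0,"dz": -13,"claw": 8},
    {"ax": 0,"ay": 0,"az": 0,"dx": 0,"dy": 0,"dz": -16,"claw": 8},
    {"ax": 0,"ay": 0,"az": 0,"dx": 0,"dy": 0,"dz": -18,"claw": 8},
    {"ax": 0,"ay": 0,"az": 0,"dx": 0,"dy": 0,"dz": -18,"claw": 8},
    {"ax": 0,"ay": 0,"az": 0,"dx": 0,"dy": 0,"dz": -18,"claw": 8},
    {"ax": 0,"ay": 0,"az": 0,"dx": 0,"dy": 0,"dz": -18,"claw": 8},
    {"ax": 0,"ay": 0,"az": 0,"dx": 0,"dy": 0,"dz": -18,"claw": 8},
    {"ax": 0,"ay": 0,"az": 0,"dx": 0,"dy": 0,"dz": -15,"claw": 8},
    {"ax": 0,"ay": 0,"az": 0,"dx": 0,"dy": 0,"dz": -10,"claw": 8},
    {"ax": 0,"ay": 0,"az": 0,"dx": 0,"dy": 0,"dz": -5,"claw": 8},
    {"ax": 0,"ay": 0,"az": 0,"dx": 0,"dy": 0,"dz": 0,"claw": 8},
    {"ax": 0,"ay": 0,"az": 0,"dx": 0,"dy": 0,"dz": 0,"claw": 8},
  ],
)

```text
time_s: 15.05
tcp_pos: [0.5249, -0.1295, 0.3053]
ee_rot: [[0.998, 0.069, -0.001], [0.069, -0.998, 0.0], [-0.001, -0.0, -1.0]]
wrist_force: [-0.7, 0.1, -0.7]
gripper_width: 0.163
gripper_force: 30.0
```

Run:
```python
from rim import *
s=sense();t=s['tcp_pos'];print(t,s['ee_rot'],s['wrist_force'],s['moment'],s['gripper_force'],s['gripper_width'])
for n in('wrist','scene','side'):
    c=snap(n,n+'6');P=cloud(c);R=np.array(s['ee_rot']);Q=(P-np.array(t))@R*1000  # tool frame mm
    ok=c['range_z']>0
    # approx dipper frame: x=tool y-33, y=tool x, z=141-toolz
    D=np.stack([Q[...,1]-33,Q[...,0],141-Q[...,2]],-1)
    D[...,0]=Q[...,1]-33
    m=ok&(abs(D[...,1])<40)&(D[...,0]>-75)&(D[...,0]<45)&(D[...,2]>-25)&(D[...,2]<118)
    q=D[m];print(n,len(q))
    if len(q)<20: continue
    for lo,hi in((-25,5),(5,30),(30,45),(45,56),(65,85),(85,103),(103,118)):
        k=q[(q[:,2]>lo)&(q[:,2]<hi)]
        if len(k)>8: print(lo,hi,len(k),np.percentile(k,2,axis=0),np.percentile(k,98,axis=0))
rim(load('side6'));rim(load('wrist6'))
```

```text
[ 0.5249 -0.1295  0.3053] [[ 0.9976  0.0687 -0.0014]
 [ 0.0687 -0.9976  0.0003]
 [-0.0014 -0.0004 -1.    ]] [-0.6759  0.0505 -0.7483] [ 0.0663 -0.0023  0.0373] 29.987934096716344 0.16286712339637754
wrist 4501
-25 5 1858 [-22.5443 -25.3182   2.1085] [24.6173 16.6853  4.8252]
5 30 859 [-32.4633 -27.623    5.1648] [26.7731 29.0427 29.5168]
30 45 473 [-33.3459 -27.4447  30.3455] [26.8174 29.08   44.5986]
45 56 682 [-31.6704 -27.6571  45.4905] [28.562  28.7817 51.8612]
65 85 97 [-61.7331   0.6914  66.1259] [-31.0121   8.6075  84.3745]
85 103 125 [-57.9403   4.7885  85.586 ] [-30.5986   8.746  102.5518]
103 118 389 [-57.7144  -4.7975 104.3399] [-30.026   11.3217 117.4581]
scene 526
-25 5 10 [-30.5201 -29.3628   1.0072] [8.0219 0.5723 4.7999]
5 30 143 [-39.6159 -32.9759   5.3262] [ 5.2122 19.5582 29.5661]
30 45 129 [-38.6774 -31.1952  30.65  ] [30.8355 18.8667 44.6902]
45 56 76 [-39.5805 -30.1257  45.5529] [29.4336 21.5393 53.9919]
65 85 45 [-63.2932 -12.9421  65.3856] [-31.2461   7.022   83.7445]
85 103 59 [-62.5536 -10.8449  85.3022] [-30.2659   4.5967 102.6228]
103 118 51 [-62.4904 -12.8636 103.8294] [-30.6819   6.6963 117.6682]
side 914
-25 5 94 [-31.3269 -29.2859  -0.115 ] [18.5382 25.973   4.936 ]
5 30 314 [-36.9297 -30.5611   5.6547] [23.2658 27.6499 29.3686]
30 45 210 [-37.4701 -30.4692  30.3802] [24.1181 28.1252 44.602 ]
45 56 147 [-37.5226 -30.2862  45.4126] [25.1102 27.102  54.9308]
65 85 36 [-62.9754 -10.3639  66.4858] [-33.374    7.0699  83.706 ]
85 103 34 [-60.8951 -10.9793  85.889 ] [-33.444    4.6977 102.7311]
103 118 74 [-59.5308 -10.553  106.6203] [-33.3929   7.5772 117.7487]
rim 1 [0.4607 0.1068] r [0.0685 0.0685 0.0685] z 0.12625418007693612
rim 1509 [0.4642 0.1046] r [0.065  0.0685 0.0716] z 0.12976650383924365
```

View pics/side6.png

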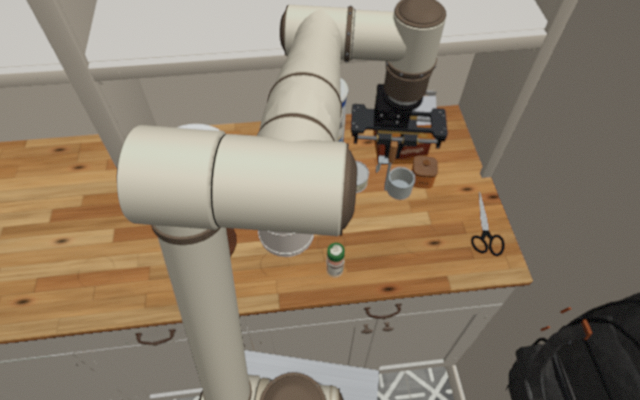

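The side view shows the dipper lifted, level and aligned in the gripper (cup ~(400,183)); its shape in the tool frame matches the nominal one to ~2 mm. I carry it over the rim's +y side.

Emit:
play_rows(
  steps=[
    {"ax": 0,"ay": 0,"az": 0,"dx": -1,"dy": -5,"dz": 0,"claw": 8},
    {"ax": 0,"ay": 0,"az": 0,"dx": -1,"dy": -10,"dz": 0,"claw": 8},
    {"ax": 0,"ay": 0,"az": 0,"dx": -2,"dy": -15,"dz": 0,"claw": 8},
    {"ax": 0,"ay": 0,"az": 0,"dx": -3,"dy": -20,"dz": 0,"claw": 8},
    {"ax": 0,"ay": 0,"az": 0,"dx": -4,"dy": -25,"dz": 0,"claw": 8},
    {"ax": 0,"ay": 0,"az": 0,"dx": -4,"dy": -25,"dz": 0,"claw": 8},
    {"ax": 0,"ay": 0,"az": 0,"dx": -4,"dy": -25,"dz": 0,"claw": 8},
    {"ax": 0,"ay": 0,"az": 0,"dx": -4,"dy": -25,"dz": 0,"claw": 8},
    {"ax": 0,"ay": 0,"az": 0,"dx": -4,"dy": -25,"dz": 0,"claw": 8},
    {"ax": 0,"ay": 0,"az": 0,"dx": -4,"dy": -25,"dz": 0,"claw": 8},
    {"ax": 0,"ay": 0,"az": 0,"dx": -4,"dy": -25,"dz": 0,"claw": 8},
    {"ax": 0,"ay": 0,"az": 0,"dx": -3,"dy": -25,"dz": 0,"claw": 8},
    {"ax": 0,"ay": 0,"az": 0,"dx": -3,"dy": -20,"dz": 0,"claw": 8},
    {"ax": 0,"ay": 0,"az": 0,"dx": -2,"dy": -15,"dz": 0,"claw": 8},
    {"ax": 0,"ay": 0,"az": 0,"dx": -1,"dy": -9,"dz": 0,"claw": 8},
    {"ax": 0,"ay": 0,"az": 0,"dx": 0,"dy": -4,"dz": 0,"claw": 8},
    {"ax": 0,"ay": 0,"az": 0,"dx": 0,"dy": 0,"dz": 0,"claw": 8},
    {"ax": 0,"ay": 0,"az": 0,"dx": 0,"dy": 0,"dz": 0,"claw": 8},
  ],
)

```text
time_s: 17.0
tcp_pos: [0.4609, 0.1642, 0.306]
ee_rot: [[0.998, 0.068, -0.0], [0.068, -0.998, -0.0], [-0.0, 0.0, -1.0]]
wrist_force: [-0.6, -0.9, -2.4]
gripper_width: 0.156
gripper_force: 30.0
```

```bash
cat > chk.py <<'E'
from rim import *
s=sense();t=s['tcp_pos'];print(t,s['ee_rot'],s['wrist_force'],s['gripper_force'],s['time_s'])
import sys
c=snap('wrist',sys.argv[1]);rim(c);R=np.array(s['ee_rot']);Q=(cloud(c)-np.array(t))@R*1000
D=np.stack([Q[...,1]-33,Q[...,0],141-Q[...,2]],-1);ok=c['range_z']>0
for lo,hi in((30,56),(66,85),(85,103),(103,118)):
    k=D[ok&(abs(D[...,1])<32)&(D[...,0]>-65)&(D[...,0]<35)&(D[...,2]>lo)&(D[...,2]<hi)]
    if len(k)>8: print(lo,hi,len(k),np.percentile(k,2,axis=0),np.percentile(k,98,axis=0))
E
python3 chk.py w7
```

```text
[0.4609 0.1642 0.306 ] [[ 0.9977  0.0681 -0.0002]
 [ 0.0681 -0.9977 -0.0003]
 [-0.0002  0.0002 -1.    ]] [-0.5967 -0.9083 -2.4064] 29.987910410854965 17.0
rim 1817 [0.4638 0.1066] r [0.0651 0.0682 0.0715] z 0.13008549900632138
30 56 1152 [-32.4901 -27.4753  30.8755] [28.304  28.991  51.6755]
66 85 96 [-61.7368   1.173   68.5994] [-31.0369   8.6544  84.786 ]
85 103 122 [-57.7797   4.7753  85.9334] [-30.5637   8.7816 102.5297]
103 118 392 [-57.6428  -4.539  104.0816] [-31.1725  11.2129 117.4323]
```

View pics/w7.png

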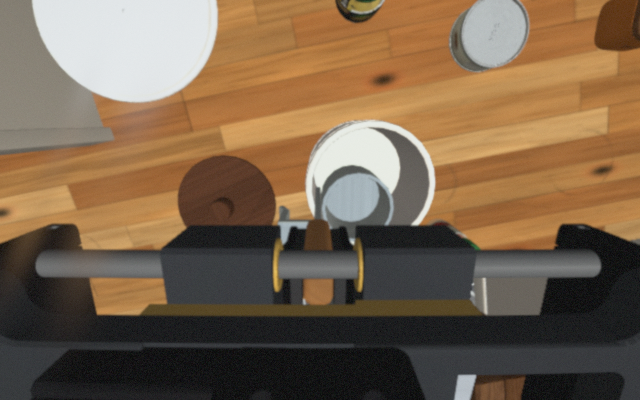

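The wrist view shows the cup (~(355,195)) over the open mouth at the strap side of the wall and the hook (~(288,218)) outside it. I lower until the leg is just above the rim, then check.

Emit:
play_rows(
  steps=[
    {"ax": 0,"ay": 0,"az": 0,"dx": 0,"dy": 0,"dz": 4,"claw": 8},
    {"ax": 0,"ay": 0,"az": 0,"dx": 0,"dy": 0,"dz": 8,"claw": 8},
    {"ax": 0,"ay": 0,"az": 0,"dx": 0,"dy": 0,"dz": 12,"claw": 8},
    {"ax": 0,"ay": 0,"az": 0,"dx": 0,"dy": 0,"dz": 14,"claw": 8},
    {"ax": 0,"ay": 0,"az": 0,"dx": 0,"dy": 0,"dz": 14,"claw": 8},
    {"ax": 0,"ay": 0,"az": 0,"dx": 0,"dy": 0,"dz": 12,"claw": 8},
    {"ax": 0,"ay": 0,"az": 0,"dx": 0,"dy": 0,"dz": 10,"claw": 8},
    {"ax": 0,"ay": 0,"az": 0,"dx": 0,"dy": 0,"dz": 6,"claw": 8},
    {"ax": 0,"ay": 0,"az": 0,"dx": 0,"dy": 0,"dz": 0,"claw": 8},
    {"ax": 0,"ay": 0,"az": 0,"dx": 0,"dy": 0,"dz": 0,"claw": 8},
  ],
)

```text
time_s: 18.05
tcp_pos: [0.4612, 0.1648, 0.2264]
ee_rot: [[0.998, 0.069, 0.001], [0.069, -0.998, 0.0], [0.001, -0.0, -1.0]]
wrist_force: [-0.6, 0.7, -0.6]
gripper_width: 0.16
gripper_force: 30.0
```

```bash
python3 chk.py w8
```

```text
[0.4612 0.1648 0.2264] [[ 0.9976  0.0689  0.0008]
 [ 0.0689 -0.9976  0.0002]
 [ 0.0008 -0.0001 -1.    ]] [-0.6229  0.6766 -0.6402] 29.987990143708885 18.05
rim 2705 [0.4636 0.1068] r [0.065  0.0682 0.0715] z 0.1301040017058973
30 56 1612 [-44.4308 -27.4642  30.8946] [27.7454 29.3861 51.5501]
66 85 93 [-61.7682   0.9374  66.8699] [-31.0568   8.5393  83.5323]
85 103 130 [-57.8737   5.0775  85.1599] [-30.5926   8.6399 102.6852]
103 118 388 [-57.6506  -4.4423 104.2845] [-31.1709  11.2586 117.0305]
```

View pics/w8.png

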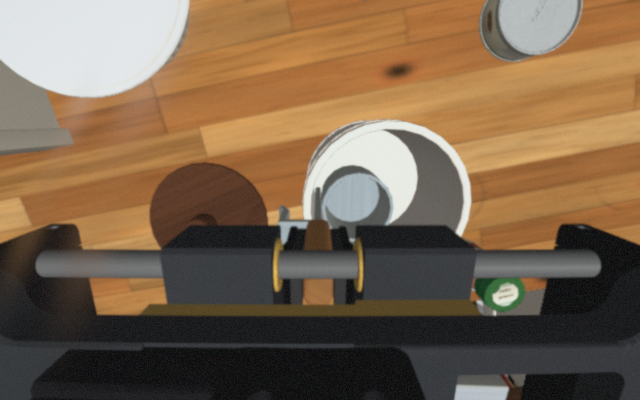

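The rim's left edge (~(305,195)) lies between the hook leg (~287,215) and the strap (~319,205), so the gap straddles the wall. I lower the rest, slowly at the end.

Emit:
play_rows(
  steps=[
    {"ax": 0,"ay": 0,"az": 0,"dx": 0,"dy": 0,"dz": 4,"claw": 8},
    {"ax": 0,"ay": 0,"az": 0,"dx": 0,"dy": 0,"dz": 7,"claw": 8},
    {"ax": 0,"ay": 0,"az": 0,"dx": 0,"dy": 0,"dz": 8,"claw": 8},
    {"ax": 0,"ay": 0,"az": 0,"dx": 0,"dy": 0,"dz": 8,"claw": 8},
    {"ax": 0,"ay": 0,"az": 0,"dx": 0,"dy": 0,"dz": 8,"claw": 8},
    {"ax": 0,"ay": 0,"az": 0,"dx": 0,"dy": 0,"dz": 8,"claw": 8},
    {"ax": 0,"ay": 0,"az": 0,"dx": 0,"dy": 0,"dz": 6,"claw": 8},
    {"ax": 0,"ay": 0,"az": 0,"dx": 0,"dy": 0,"dz": 4,"claw": 8},
    {"ax": 0,"ay": 0,"az": 0,"dx": 0,"dy": 0,"dz": 2.5,"claw": 8},
    {"ax": 0,"ay": 0,"az": 0,"dx": 0,"dy": 0,"dz": 1.5,"claw": 8},
    {"ax": 0,"ay": 0,"az": 0,"dx": 0,"dy": 0,"dz": 1,"claw": 8},
    {"ax": 0,"ay": 0,"az": 0,"dx": 0,"dy": 0,"dz": 0.5,"claw": 8},
    {"ax": 0,"ay": 0,"az": 0,"dx": 0,"dy": 0,"dz": 0.5,"claw": 8},
    {"ax": 0,"ay": 0,"az": 0,"dx": 0,"dy": 0,"dz": 0,"claw": 8},
  ],
)

```text
time_s: 19.5
tcp_pos: [0.4609, 0.1647, 0.1671]
ee_rot: [[0.998, 0.069, 0.0], [0.069, -0.998, 0.0], [0.0, -0.0, -1.0]]
wrist_force: [-0.8, -0.0, -1.6]
gripper_width: 0.156
gripper_force: 30.0
```

Emit:
play_rows(
  steps=[
    {"ax": 0,"ay": 0,"az": 0,"dx": 0,"dy": 0,"dz": 0.5,"claw": 8},
    {"ax": 0,"ay": 0,"az": 0,"dx": 0,"dy": 0,"dz": 0.5,"claw": 8},
    {"ax": 0,"ay": 0,"az": 0,"dx": 0,"dy": 0,"dz": 0.5,"claw": 8},
    {"ax": 0,"ay": 0,"az": 0,"dx": 0,"dy": 0,"dz": 0,"claw": 8},
  ],
)

```text
time_s: 19.9
tcp_pos: [0.4609, 0.1647, 0.1657]
ee_rot: [[0.998, 0.069, 0.0], [0.069, -0.998, -0.0], [0.0, 0.0, -1.0]]
wrist_force: [-1.2, 0.5, 0.5]
gripper_width: 0.16
gripper_force: 30.0
```

Emit:
play_rows(
  steps=[
    {"ax": 0,"ay": 0,"az": 0,"dx": 0,"dy": 0,"dz": 0.5,"claw": 8},
    {"ax": 0,"ay": 0,"az": 0,"dx": 0,"dy": 0,"dz": 0.3,"claw": 8},
    {"ax": 0,"ay": 0,"az": 0,"dx": 0,"dy": 0,"dz": 0,"claw": 8},
  ],
)

```text
time_s: 20.2
tcp_pos: [0.461, 0.1647, 0.1657]
ee_rot: [[0.998, 0.069, 0.0], [0.069, -0.998, -0.0], [0.0, 0.0, -1.0]]
wrist_force: [-2.6, -0.6, 4.8]
gripper_width: 0.156
gripper_force: 30.0
```

The hook is seated (4.8 N, TCP at the expected 0.166). To keep it upright on release, I bring the strap close to the inner wall: up 1.5 mm, shift outward 3.5 mm, and lower again.

Emit:
play_rows(
  steps=[
    {"ax": 0,"ay": 0,"az": 0,"dx": 0,"dy": 0,"dz": -1.5,"claw": 8},
    {"ax": 0,"ay": 0,"az": 0,"dx": 0,"dy": -1.5,"dz": 0,"claw": 8},
    {"ax": 0,"ay": 0,"az": 0,"dx": 0,"dy": -1,"dz": 0,"claw": 8},
    {"ax": 0,"ay": 0,"az": 0,"dx": 0,"dy": -1,"dz": 0,"claw": 8},
    {"ax": 0,"ay": 0,"az": 0,"dx": 0,"dy": 0,"dz": 0,"claw": 8},
    {"ax": 0,"ay": 0,"az": 0,"dx": 0,"dy": 0,"dz": 0,"claw": 8},
  ],
)

```text
time_s: 20.8
tcp_pos: [0.4605, 0.1671, 0.166]
ee_rot: [[0.998, 0.069, -0.001], [0.069, -0.998, -0.002], [-0.001, 0.002, -1.0]]
wrist_force: [1.8, -4.7, -0.7]
gripper_width: 0.157
gripper_force: 30.0
```

The strap is touching the inner wall (-4.7 N in y). I ease back 1 mm, seat it and read.

Emit:
play_rows(
  steps=[
    {"ax": 0,"ay": 0,"az": 0,"dx": 0,"dy": 0.8,"dz": 0,"claw": 8},
    {"ax": 0,"ay": 0,"az": 0,"dx": 0,"dy": 0,"dz": 0.5,"claw": 8},
    {"ax": 0,"ay": 0,"az": 0,"dx": 0,"dy": 0,"dz": 0.4,"claw": 8},
    {"ax": 0,"ay": 0,"az": 0,"dx": 0,"dy": 0,"dz": 0,"claw": 8},
  ],
)

```text
time_s: 21.2
tcp_pos: [0.4605, 0.167, 0.1657]
ee_rot: [[0.998, 0.069, -0.0], [0.069, -0.998, -0.001], [-0.0, 0.001, -1.0]]
wrist_force: [-1.7, -6.1, 4.8]
gripper_width: 0.16
gripper_force: 30.0
```

```bash
python3 chk.py w9
```

```text
[0.4605 0.167  0.1657] [[ 0.9976  0.0689 -0.0004]
 [ 0.0689 -0.9976 -0.0009]
 [-0.0005  0.0009 -1.    ]] [-1.7475 -6.1359  4.7887] 29.997119510080665 21.2
rim 4585 [0.4636 0.1072] r [0.0651 0.0682 0.0717] z 0.13005330312074967
30 56 1160 [-36.6367 -27.4874  30.782 ] [28.3413 29.0611 51.8256]
66 85 102 [-61.7361   1.6288  66.4307] [-30.9966   8.7613  84.6882]
85 103 234 [-57.6243   4.2121  85.4944] [-30.5839  31.6049 102.6291]
103 118 812 [-56.7667  -3.4842 103.7358] [-30.081   31.229  116.6833]
```

Emit:
play_rows(
  steps=[
    {"ax": 0,"ay": 0,"az": 0,"dx": 0,"dy": 0.6,"dz": -0.6,"claw": 8},
    {"ax": 0,"ay": 0,"az": 0,"dx": 0,"dy": 0.4,"dz": 0.3,"claw": 8},
    {"ax": 0,"ay": 0,"az": 0,"dx": 0,"dy": 0,"dz": 0,"claw": 8},
    {"ax": 0,"ay": 0,"az": 0,"dx": 0,"dy": 0,"dz": 0,"claw": 8},
  ],
)

```text
time_s: 21.65
tcp_pos: [0.4606, 0.1668, 0.1657]
ee_rot: [[0.998, 0.069, -0.0], [0.069, -0.998, 0.001], [-0.0, -0.001, -1.0]]
wrist_force: [-3.1, -1.3, 3.4]
gripper_width: 0.159
gripper_force: 30.0
```

Nearly unloaded. I open slowly.

Emit:
play_rows(
  steps=[
    {"ax": 0,"ay": 0,"az": 0,"dx": 0,"dy": 0,"dz": 0,"claw": 14},
    {"ax": 0,"ay": 0,"az": 0,"dx": 0,"dy": 0,"dz": 0,"claw": 15},
    {"ax": 0,"ay": 0,"az": 0,"dx": 0,"dy": 0,"dz": 0,"claw": 16},
    {"ax": 0,"ay": 0,"az": 0,"dx": 0,"dy": 0,"dz": 0,"claw": 18},
    {"ax": 0,"ay": 0,"az": 0,"dx": 0,"dy": 0,"dz": 0,"claw": 20},
    {"ax": 0,"ay": 0,"az": 0,"dx": 0,"dy": 0,"dz": 0,"claw": 23},
    {"ax": 0,"ay": 0,"az": 0,"dx": 0,"dy": 0,"dz": 0,"claw": 27},
    {"ax": 0,"ay": 0,"az": 0,"dx": 0,"dy": 0,"dz": 0,"claw": 33},
    {"ax": 0,"ay": 0,"az": 0,"dx": 0,"dy": 0,"dz": 0,"claw": 40},
    {"ax": 0,"ay": 0,"az": 0,"dx": 0,"dy": 0,"dz": 0,"claw": 50},
    {"ax": 0,"ay": 0,"az": 0,"dx": 0,"dy": 0,"dz": 0,"claw": 60},
    {"ax": 0,"ay": 0,"az": 0,"dx": 0,"dy": 0,"dz": 0,"claw": 60},
    {"ax": 0,"ay": 0,"az": 0,"dx": 0,"dy": 0,"dz": 0,"claw": 60},
  ],
)

```text
time_s: 22.95
tcp_pos: [0.4608, 0.1664, 0.1657]
ee_rot: [[0.998, 0.069, 0.0], [0.069, -0.998, -0.0], [0.0, 0.0, -1.0]]
wrist_force: [-0.3, 0.1, -0.2]
gripper_width: 0.667
gripper_force: 0.0
```

```bash
python3 chk.py w10
```

```text
[0.4608 0.1664 0.1657] [[ 0.9976  0.0688  0.    ]
 [ 0.0688 -0.9976 -0.    ]
 [ 0.      0.     -1.    ]] [-0.335   0.1251 -0.1903] 0.0 22.95
rim 4091 [0.4637 0.1068] r [0.0649 0.0681 0.0715] z 0.130054133826643
30 56 1500 [-36.627  -29.189   30.7742] [27.5222 28.1628 51.6908]
66 85 98 [-62.5654   0.8489  67.3036] [-31.0378   8.5203  84.6743]
85 103 223 [-57.9574   4.1462  85.6517] [-31.2112  31.3032 102.1042]
103 118 1299 [-58.1579  -8.6978 103.9251] [-31.2722  30.7442 113.1633]
```

It hangs free and upright, with the cup and hook where they were. I rise straight up and draw back toward the robot for a final look.

Emit:
play_rows(
  steps=[
    {"ax": 0,"ay": 0,"az": 0,"dx": 0,"dy": 0,"dz": -4,"claw": 60},
    {"ax": 0,"ay": 0,"az": 0,"dx": 0,"dy": 0,"dz": -10,"claw": 60},
    {"ax": 0,"ay": 0,"az": 0,"dx": 0,"dy": 0,"dz": -15,"claw": 60},
    {"ax": 0,"ay": 0,"az": 0,"dx": 0,"dy": 0,"dz": -20,"claw": 60},
    {"ax": 0,"ay": 0,"az": 0,"dx": 0,"dy": 0,"dz": -20,"claw": 60},
    {"ax": 0,"ay": 0,"az": 0,"dx": 0,"dy": 0,"dz": -20,"claw": 60},
    {"ax": 0,"ay": 0,"az": 0,"dx": 0,"dy": 0,"dz": -15,"claw": 60},
    {"ax": 0,"ay": 0,"az": 0,"dx": -10,"dy": -20,"dz": 0,"claw": 60},
    {"ax": 0,"ay": 0,"az": 0,"dx": -10,"dy": -35,"dz": 0,"claw": 60},
    {"ax": 0,"ay": 0,"az": 0,"dx": -10,"dy": -35,"dz": 0,"claw": 60},
    {"ax": 0,"ay": 0,"az": 0,"dx": -10,"dy": -35,"dz": 0,"claw": 60},
    {"ax": 0,"ay": 0,"az": 0,"dx": -10,"dy": -35,"dz": 0,"claw": 60},
    {"ax": 0,"ay": 0,"az": 0,"dx": -10,"dy": -35,"dz": 0,"claw": 60},
    {"ax": 0,"ay": 0,"az": 0,"dx": -10,"dy": -35,"dz": 0,"claw": 60},
    {"ax": 0,"ay": 0,"az": 0,"dx": -5,"dy": -20,"dz": 0,"claw": 60},
    {"ax": 0,"ay": 0,"az": 0,"dx": 0,"dy": 0,"dz": 0,"claw": 60},
    {"ax": 0,"ay": 0,"az": 0,"dx": 0,"dy": 0,"dz": 0,"claw": 60},
  ],
)

```text
time_s: 24.7
tcp_pos: [0.3687, 0.4103, 0.2698]
ee_rot: [[0.998, 0.069, -0.0], [0.069, -0.998, -0.001], [-0.0, 0.001, -1.0]]
wrist_force: [-0.5, -0.9, -0.7]
gripper_width: 0.692
gripper_force: 0.0
```

Run:
```python
from dip import *
W=snap('wrist','w11');S=snap('side','s11');
rim(W);rim(S);P=cloud(W)
a=cv2.resize(S['frame'][130:290,190:450],None,fx=2.4,fy=2.4);cv2.imwrite('pics/fin.png',np.vstack([cv2.resize(W['frame'],(440,275)),cv2.resize(a,(440,271))]))
for c in(W,S):
    P=cloud(c);ok=c['range_z']>0
    for nm,(x,y,r,lo,hi) in {'lid':(.4,.3,.09,.014,.025),'grip':(.4605,.1665,.025,.14,.2),'spice':(.375,-.031,.04,.1,.115)}.items():
        q=P[ok&(np.hypot(P[...,0]-x,P[...,1]-y)<r)&(P[...,2]>lo)&(P[...,2]<hi)]
        if len(q)>10: print(nm,len(q),q.mean(0),np.percentile(q,2,axis=0),np.percentile(q,98,axis=0))
print(sense()['wrist_force'],sense()['time_s'])
```

```text
rim 1732 [0.4641 0.1075] r [0.0647 0.0686 0.071 ] z 0.1300181826743895
rim 458 [0.463 0.108] r [0.0646 0.0683 0.0723] z 0.13003351547981
lid 9141 [0.4023 0.3011 0.0184] [0.3334 0.2336 0.0166] [0.4672 0.3671 0.02  ]
grip 1637 [0.4594 0.1731 0.1679] [0.4484 0.1698 0.1417] [0.4711 0.175  0.1908]
lid 1026 [0.3817 0.2681 0.0187] [0.3285 0.2297 0.0147] [0.4491 0.313  0.0232]
grip 143 [0.4542 0.1667 0.1767] [0.4465 0.161  0.1415] [0.4687 0.1753 0.1991]
spice 249 [ 0.3734 -0.0302  0.1063] [ 0.3544 -0.0491  0.1011] [ 0.3934 -0.0115  0.1103]
[ 0.5142  0.4657 -0.5905] 24.8
```

View pics/fin.png

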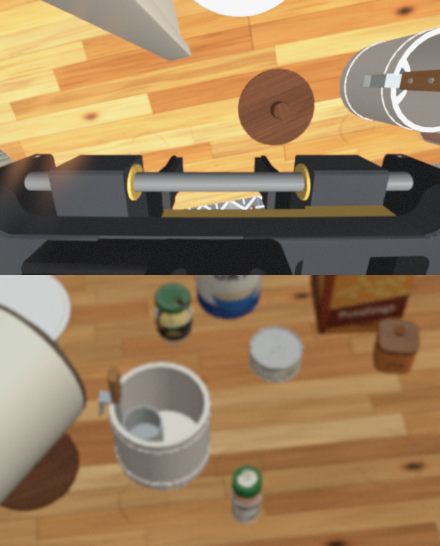

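The final pictures show the dipper hooked upright over the crock's rim with its cup inside (lower picture, ~(112,395)). The lid lies flat, knob up, at ~(276,107) in the upper one, and the other things are in place.

```bash
python3 -c "
from station import *
print(finish_job())"
```

```text
the job is handed in; nothing more can be done
None
```

The job is handed in: the lid lies flat and knob up on the worktop, the dipper hangs upright by its hook on the crock's rim with its cup inside, and the crock and other things look undisturbed in the final views (24.8 s used; no verdict was returned).

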